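# Set the worm mesh on a model railway turntable drive

### The arm

A 6-joint arm with a two-finger parallel gripper is mounted at the origin on the work surface. World frame = base frame: x ahead of the robot, y to its left, z up, the work surface at z = 0. Lengths are in m, angles in rad, forces in N, time in s.
With the tool pointing down it reaches from about 0.25 to 0.775 m from the base axis. Payload 4 kg.
Tool frame: the origin (TCP) lies on the centre line of the jaws, within the pads' length; the fingertips stand 25 mm ahead of it and the grasp point (between the pads) lies 6 mm ahead of it; x points along the fingers, y is the direction in which the jaws open and shut, and the axes are right-handed (so a half turn about x gives the same grasp; the last joint's range is limited). The gripper opens to 94 mm and grips with 3 to 60 N. Pads are 16 mm wide; open, the fingers measure 119 mm over their backs; the gripper's body (75 mm by 177 mm) begins 78 mm behind the grasp point.
Start: joints at [-1.222, 0.087, 1.371, -0, 1.684, -0.103], TCP at [0.24, -0.495, 0.231] pointing down, gripper open.
Joint ranges: [-3.1, 3.1], [-0.76, 2.03], [0.27, 2.55], [-1.08, 4.22], [0.17, 2.65], [-2.57, 2.57]. Speed limits (rad/s): [2.79, 2.79, 3.14, 3.14, 3.14, 3.14].

### API

Orientations are given as a 3x3 rotation matrix whose columns are the frame's x, y, z axes.
In Python, from station import arm, optics, ticket, search_frame gives the robot as it stands. The module is installed in compiled form; this text tells all that it offers.
- The arm moves only by the shell command python3 -m jog 'ROWS' [FORCE]. ROWS is text: rows parted by semicolons, each of 7 numbers parted by spaces: the shift along the tool's x, y, z in m, then the turn, a rotation vector about the tool's x, y, z in rad, then the closure, from 0 (fully open) to 1 (shut). In form: tx ty tz wx wy wz grip; .... A call has 1 to 8 rows; each row shifts and turns the commanded pose from where the row before left it, along the tool's axes as they then stand; what a row does not reach is not made up. A row lasts 1/10 s, in which the tool goes at most 50 mm and 8.59 degrees, less where a joint would pass 70% of its speed; a pose out of reach is approached as far as the arm can. A call is refused whole if a number of a shift passes 0.05 or a number of a turn 0.15, either way. A call with a gripper value outside its range is refused whole. The fingers move at their own pace and stop on an object; FORCE is the grip in N (left out, the last holds). Time passes only in rows, so rows that do not move let the fingers close. It gives the time, the measured TCP pose, the force and the opening at its end, in the units of the state.
- arm.get_state(): the state, without advancing time (a new reading comes with each control period).
- optics.get_image(name): name is "scene" or "top" or "wrist"; returns a dict with "image" (384x512x3 uint8, red, green, blue), "depth" (384x512 float32, m along the optical axis (not along the pixel's ray), 0 where there is no reading), "fx", "fy", "cx", "cy" (pixels), "R" (3x3) and "t" (3): a world point X has camera coordinates R X + t; the wrist camera has in their place "hand_eye" (4x4, takes a point from camera to tool coordinates, whose origin is the TCP and whose axes are the tool frame's). Camera axes: x right, y down, z forward; pixel columns grow to the right and rows downward; lengths in m; the calibration is good to about 2 mm. The wrist camera is an equidistant fisheye: a pixel r from the principal point sees the ray r / f radians off the axis. A picture is of the moment at which its call begins: read the wrist's pose just before it.
- ticket.sign_off(): hands the job in, once; it reports no verdict.
Trained networks look in the newest picture that a camera, given by its name, has taken for a name from the list of things; names that differ only in an ending like _2 or _b are one class to them, and where a whole thing is asked for, a point or a joint stands for the part that bears it (a point fixed in the world has none). Each returns a list of dicts, best first, with "confidence" (0 to 1); they miss things now and then, are a little off and sometimes report something else, mostly with a low value. They report only what shows in the picture. A call takes as long as a camera call.
- search_frame(target, camera): "xyz" ([x, y, z] in m, in world coordinates, good to about 4 mm: the middle of the surface that is visible of it).
The state is a dict: "clock": time; "joint_pos": joint angles; "qd": joint speeds; "tau": joint torques, N m; "ee_pos": TCP position; "orientation": TCP orientation; "wrist_force": force on the tool from outside, world axes, zero at the start; "wrist_torque": the same for the moment, N m; "width": finger opening in m.
Only numpy, scipy, OpenCV 4.12 (cv2) and the standard library are available. Lean on these libraries where they do the work, as an engineer would, in place of code of your own. Each camera call takes 0.05 s, during which the arm holds its last target.

### The job

On the model turntable's drive unit, first pull the round lock cap straight up until it snaps to its raised position. Then turn the winged thumbscrew clockwise until it seats, back it off a quarter turn to give the worm its running clearance, and finish while still holding the thumbscrew's wing between the fingers, keeping it still at that setting. Leave the cap raised and do not disturb the boxcar, screwdriver and dish lying around.

Things in the scene. Friction and masses are not known exactly. Their poses are not given: they have to be found in the camera images.
- drive_unit: Drive unit fixed to the board, turned any way round: plate 240 x 100 x 12 mm with two grey blocks, motor can between. Origin: centre of the underside, on the work surface; x along the length, z up. Larger block (90 x 70 mm, brass gear on its -y side): thumbscrew at x = +60 mm, y = 0. Smaller block (50 x 60): lock cap at x = -70 mm, y = 0. All but screw, cap and their bosses is at most 51 mm high.
- screw_grip (a point): Middle of the thumbscrew's wing, on its vertical axis, 84 mm above the work surface. The wing is an upright flat steel plate 44 long, 10 thick, 30 mm tall (69 to 99 mm above the surface) on a 9 mm stem; below it a boss 30 mm in diameter, with a thin collar, reaches 61 mm. The point turns with the screw: x along the wing's length, y across its thickness, z up.
- wing_end (a point): Point 20 mm out along the wing's +x half, at the same height as screw_grip; it goes round with the screw.
- adj_screw (a joint): Thumbscrew angle from its seat, rad: 0 = seated (hard stop); grows as it backs off, counterclockwise from above. Starts 0.7 to 2.0 from the seat, at most 3.0. Seated, the wing lies along the unit's length; a quarter turn off (1.57), straight across it. It does not rise or sink, takes about 0.07 N m and stays where left.
- cap_grip (a point): Centre of the lock cap: an upright round black knurled cap, 22 mm in diameter, 26 mm tall. When down, its centre is 71 mm above the work surface (cap from 58 to 84 mm); the point rises with it. The steel boss under it is 16 mm thick, the block's top is at 45 mm.
- lock_cap (a joint): Height of the lock cap above its down position, m: 0 = down (locked), as it starts; 0.014 = fully raised (stop). An over-centre detent holds it at either end; it takes about 5 N to pull it up and it snaps up past the middle.
- boxcar: Bystander: dark red model boxcar 130 x 32 x 48 mm standing beside the unit. Origin at the centre of its underside, x along its length, z up.
- screwdriver_grip (a point): Bystander: screwdriver about 150 mm long lying beside the unit; this point is on its handle, x along the tool.
- dish: Bystander: small round aluminium dish, 60 mm in diameter, 22 mm tall. Origin at the centre of its underside.

How it is judged:
On the way, in this order (a step that is already met when the one before it is completed fails the run):
1. the lock cap is pulled up (raised at least 10 of its 14 mm) (value of joint lock_cap above 0.01 m), for 0.2 s.
2. with the cap up, the thumbscrew is turned clockwise until it seats (within 0.08 rad of its stop) (value of joint adj_screw below 0.08 rad and value of joint lock_cap above 0.01 m), for 0.2 s.
At the end, for the whole second after the job is handed in: The thumbscrew stands a quarter turn back from its seat (1.32 to 1.82 rad), still, with the fingers holding its wing (contact over 2 N, grasp point within 30 mm of the wing's middle); the lock cap is up (over 10 mm); the bystanders are within 30 mm of where they were (value of joint adj_screw between 1.32 and 1.82 rad and velocity of joint adj_screw between -0.1 and 0.1 rad/s and value of joint lock_cap above 0.01 m and contact force between the fingers and adj_screw above 2 N and distance between the grasp point and screw_grip below 0.03 m and distance of each of boxcar, screwdriver_grip, dish from where it was at the start of the episode below 0.03 m); the arm keeps its last pose, push and grip.
It fails at once if the thumbscrew is turned while the lock cap is still down (value of joint lock_cap below 0.004 m and distance of wing_end from where it was at the start of the episode above 0.012 m).
It fails at once if a bystander is pushed more than 30 mm (distance of any of boxcar, screwdriver_grip, dish from where it was at the start of the episode above 0.03 m).
It also fails if it takes over 48 s, if anything falls off the work surface, if the arm or the gripper's body presses on something with over 40 N, if the wrist force passes 120 N, or if a joint passes its speed limit or range.

## Working session

There is one attempt and no reset: what is moved stays moved. The work goes in short steps, Python scripts to look and compute and a shell command to move; the robot and the scene stay as the last step left them, time stands still between calls to the robot, and variables do not carry over. Pictures are saved under pics/ and viewed, and the job is handed in when it is done.

```bash
mkdir -p pics
python3 - <<'E'
from station import arm, optics, ticket, search_frame
import cv2,numpy as np
s=arm.get_state();print({k:np.round(v,3).tolist() for k,v in s.items()})
for c in ["top","scene"]:
    d=optics.get_image(c);cv2.imwrite(f"pics/{c}0.png",d["image"][:,:,::-1])
    for n in ["drive_unit","screw_grip","cap_grip","wing_end","boxcar","screwdriver_grip","dish"]:
        print(c,n,[(np.round(r["xyz"],3).tolist(),round(r["confidence"],2)) for r in search_frame(n,c)[:2]])
E
```

```text
{'clock': 0.0, 'joint_pos': [-1.222, 0.088, 1.372, 0.0, 1.684, -0.103], 'qd': [0.0, 0.0, 0.001, 0.001, -0.001, 0.001], 'tau': [0.001, -34.018, -30.243, 0.072, 0.033, -0.0], 'ee_pos': [0.24, -0.494, 0.229], 'orientation': [[-0.001, 0.437, -0.9], [0.002, -0.9, -0.437], [-1.0, -0.002, -0.0]], 'wrist_force': [0.125, -0.322, 0.296], 'wrist_torque': [0.03, -0.032, -0.04], 'width': 0.094}
top drive_unit [([0.576, -0.166, 0.031], 0.6)]
top screw_grip [([0.608, -0.222, 0.088], 0.63)]
top cap_grip [([0.538, -0.107, 0.084], 0.53)]
top wing_end [([0.607, -0.222, 0.093], 0.57)]
top boxcar [([0.673, -0.135, 0.052], 0.94), ([0.539, -0.108, 0.087], 0.49)]
top screwdriver_grip [([0.487, -0.236, 0.021], 0.86)]
top dish [([0.693, -0.331, 0.014], 0.9), ([0.613, -0.224, 0.087], 0.55)]
scene drive_unit [([0.585, -0.163, 0.036], 0.95), ([0.548, -0.106, 0.078], 0.23)]
scene screw_grip [([0.608, -0.218, 0.085], 0.74)]
scene cap_grip []
scene wing_end [([0.609, -0.215, 0.085], 0.61)]
scene boxcar [([0.674, -0.133, 0.047], 0.88)]
scene screwdriver_grip [([0.491, -0.228, 0.016], 0.7)]
scene dish [([0.693, -0.334, 0.012], 0.75), ([0.671, -0.131, 0.049], 0.38)]
```

View pics/top0.png

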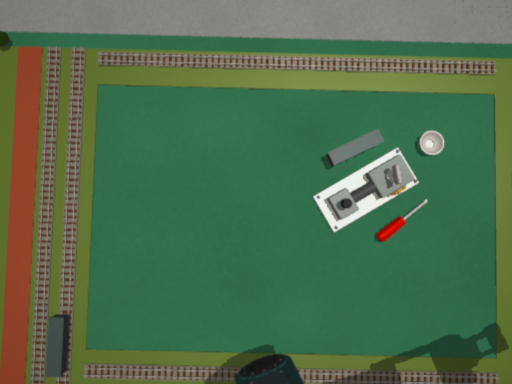

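View pics/scene0.png

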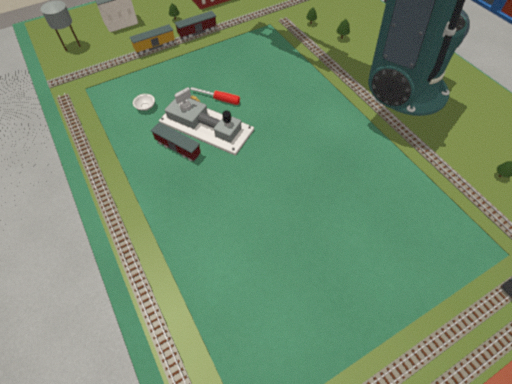

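```bash
cat > h.py <<'E'
from station import arm, optics, ticket, search_frame
import cv2,numpy as np
def cloud(d):
    z=d["depth"];v,u=np.mgrid[:z.shape[0],:z.shape[1]]
    P=np.stack([(u-d["cx"])/d["fx"]*z,(v-d["cy"])/d["fy"]*z,z],-1)
    return (P-d["t"])@d["R"]
def wcloud(d,s):
    z=d["depth"];v,u=np.mgrid[:z.shape[0],:z.shape[1]]
    a=(u-d["cx"])/d["fx"];b=(v-d["cy"])/d["fy"];th=np.hypot(a,b);th=np.maximum(th,1e-9)
    k=np.tan(th)/th
    P=np.stack([a*k*z,b*k*z,z],-1)
    H=np.array(d["hand_eye"]);P=P@H[:3,:3].T+H[:3,3]
    return P@np.array(s["orientation"]).T+np.array(s["ee_pos"])
def rect(P,m):
    r=cv2.minAreaRect(P[m][:,:2].astype(np.float32)*1000);return r
def st():
    s=arm.get_state();print({k:np.round(s[k],3).tolist() for k in["clock","ee_pos","orientation","joint_pos","wrist_force","width"]});return s
E
python3 - <<'E'
from h import *
d=optics.get_image("top");P=cloud(d);im=d["image"]
reg=(P[...,0]>.42)&(P[...,0]<.75)&(P[...,1]>-.36)&(P[...,1]<0)&(d["depth"]>0)
w=reg&(im.min(-1)>170)&(P[...,2]<.03)&(np.hypot(P[...,0]-.693,P[...,1]+.333)>.045)
print("plate",w.sum(),rect(P,w),np.median(P[w][:,2]))
hi=reg&(P[...,2]>.068)
for c in [(.608,-.22),(.538,-.107)]:
    m=hi&(np.hypot(P[...,0]-c[0],P[...,1]-c[1])<.045)
    print(m.sum(),P[m].mean(0),P[m].max(0),rect(P,m))
cv2.imwrite("pics/topz.png",cv2.resize(im[120:250,290:460],None,fx=4.5,fy=4.5,interpolation=2)[:,:,::-1])
E
```

```text
plate 1710 ((550.5010375976562, -188.8109893798828), (156.3118896484375, 239.83770751953125), 31.296499252319336) 0.01309485595014306
146 [ 0.60639163 -0.22273545  0.09314758] [ 0.62797931 -0.21642183  0.10416486] ((606.4876708984375, -224.06436157226562), (43.69979476928711, 10.210848808288574), 10.250743865966797)
88 [ 0.53891465 -0.11264228  0.08326827] [ 0.54960225 -0.10260421  0.08851263] ((539.2303466796875, -112.60475158691406), (19.964141845703125, 20.71832275390625), 89.19866180419922)
```

View pics/topz.png

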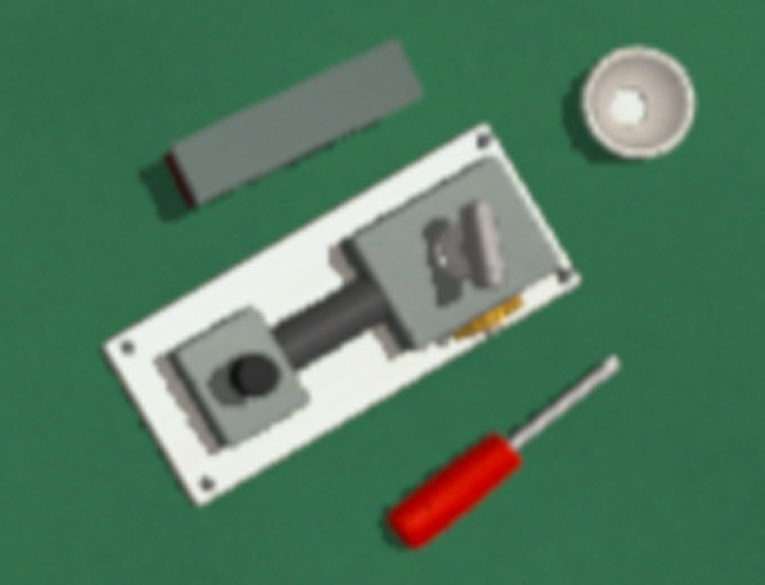

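```bash
python3 -m jog '0 -0.021 -0.0435 0 0 0 0;0 -0.021 -0.0435 0 0 0 0;0 -0.021 -0.0435 0 0 0 0;0 -0.021 -0.0435 0 0 0 0;0 -0.021 -0.0435 0 0 0 0;0 -0.021 -0.0435 0 0 0 0;0 -0.021 -0.0435 0 0 0 0;0 -0.021 -0.0435 0 0 0 0' 15
python3 -m jog '0 -0.021 -0.0435 0 0 0 0;0 -0.021 -0.0435 0 0 0 0;0 0 0 0 0 0 0;0 0 0 0 0 0 0'
python3 - <<'E'
from h import *
s=st();d=optics.get_image("wrist");P=wcloud(d,s);cv2.imwrite("pics/w1.png",d["image"][:,:,::-1])
hi=(P[...,2]>.068)&(P[...,2]<.11)&(d["depth"]>0)
for c in [(.608,-.22),(.538,-.112)]:
    m=hi&(np.hypot(P[...,0]-c[0],P[...,1]-c[1])<.035)
    print(m.sum(),P[m].mean(0),P[m].max(0),rect(P,m))
    t=m&(P[...,2]>P[m][:,2].max()-.005);print(rect(P,t))
E
```

```text
clock: 1.65
ee_pos: [0.4808, -0.19, 0.2308]
orientation: [[0.001, 0.437, -0.9], [-0.001, -0.9, -0.437], [-1.0, 0.001, -0.0]]
wrist_force: [0.1, -0.8, -0.1]
width: 0.094
clock: 2.05
ee_pos: [0.54, -0.1151, 0.2302]
orientation: [[-0.001, 0.439, -0.899], [-0.0, -0.899, -0.439], [-1.0, -0.0, 0.001]]
wrist_force: [-0.3, 0.3, 0.8]
width: 0.0942
{'clock': 2.05, 'ee_pos': [0.54, -0.115, 0.23], 'orientation': [[-0.001, 0.439, -0.899], [-0.0, -0.899, -0.439], [-1.0, -0.0, 0.001]], 'joint_pos': [-0.312, 0.093, 1.365, -0.001, 1.684, 0.804], 'wrist_force': [-0.314, 0.315, 0.758], 'width': 0.094}
673 [ 0.60856303 -0.21956532  0.09158476] [ 0.63024975 -0.21390935  0.10153333] ((608.349365234375, -221.62852478027344), (44.351016998291016, 10.489548683166504), 11.169136047363281)
((608.2586669921875, -222.31539916992188), (42.82976150512695, 10.296000480651855), 7.404202461242676)
395 [ 0.54215763 -0.11069797  0.08272401] [ 0.55218034 -0.09994494  0.08604622] ((541.3695068359375, -111.1649169921875), (22.20962142944336, 21.455453872680664), 78.60285949707031)
((540.905517578125, -111.41503143310547), (20.514516830444336, 20.652135848999023), 78.40145874023438)
```

View pics/w1.png

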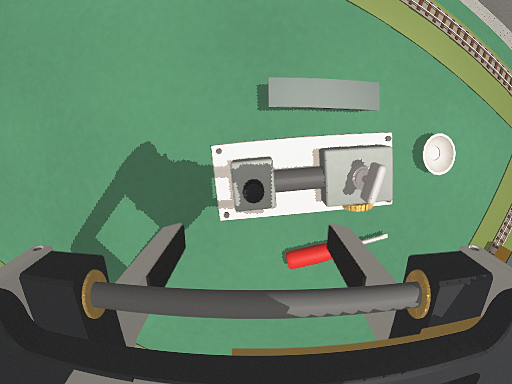

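```bash
python3 -m jog '0.045 -0.0025 -0.001 0 0 0 0;0.045 0 0 0 0 0 0;0.04 0 0 0 0 0 0;0.02 0 0 0 0 0 0.3;0 0 0 0 0 0 0.6;0 0 0 0 0 0 0.8;0 0 0 0 0 0 1;0 0 0 0 0 0 1' 35
python3 -m jog '0 0 0 0 0 0 1;0 0 0 0 0 0 1;0 0 0 0 0 0 1'
python3 -c "from h import *;st()"
```

```text
clock: 2.9
ee_pos: [0.5409, -0.1141, 0.0829]
orientation: [[0.004, 0.436, -0.9], [-0.001, -0.9, -0.436], [-1.0, 0.003, -0.003]]
wrist_force: [-0.6, 0.6, 0.4]
width: 0.0575
clock: 3.2
ee_pos: [0.5398, -0.1133, 0.0809]
orientation: [[0.001, 0.437, -0.9], [-0.0, -0.9, -0.437], [-1.0, 0.001, -0.0]]
wrist_force: [0.5, 0.2, 0.1]
width: 0.0335
{'clock': 3.2, 'ee_pos': [0.54, -0.113, 0.081], 'orientation': [[0.001, 0.437, -0.9], [-0.0, -0.9, -0.437], [-1.0, 0.001, -0.0]], 'joint_pos': [-0.31, 0.167, 1.584, -0.0, 1.39, 0.809], 'wrist_force': [0.514, 0.171, 0.103], 'width': 0.034}
```

```bash
python3 -m jog '0 0 0 0 0 0 1;0 0 0 0 0 0 1;0 0 0 0 0 0 1;0 0 0 0 0 0 1'
python3 -m jog '-0.003 0 0 0 0 0 1;-0.003 0 0 0 0 0 1;-0.003 0 0 0 0 0 1;-0.003 0 0 0 0 0 1;-0.003 0 0 0 0 0 1;0 0 0 0 0 0 1;0 0 0 0 0 0 1'
python3 - <<'E'
from h import *
s=st();d=optics.get_image("wrist");cv2.imwrite("pics/w2.png",d["image"][:,:,::-1])
E
```

```text
clock: 3.6
ee_pos: [0.5393, -0.1124, 0.0805]
orientation: [[-0.001, 0.437, -0.9], [0.002, -0.9, -0.437], [-1.0, -0.002, 0.0]]
wrist_force: [-2.1, 3.4, 2.4]
width: 0.0214
clock: 4.3
ee_pos: [0.5392, -0.1125, 0.0946]
orientation: [[-0.001, 0.437, -0.9], [0.002, -0.9, -0.437], [-1.0, -0.002, 0.0]]
wrist_force: [0.6, 4.5, -5.7]
width: 0.0213
{'clock': 4.3, 'ee_pos': [0.539, -0.112, 0.095], 'orientation': [[-0.001, 0.437, -0.9], [0.002, -0.9, -0.437], [-1.0, -0.002, 0.0]], 'joint_pos': [-0.309, 0.156, 1.568, 0.001, 1.419, 0.809], 'wrist_force': [0.648, 4.49, -5.746], 'width': 0.021}
```

View pics/w2.png

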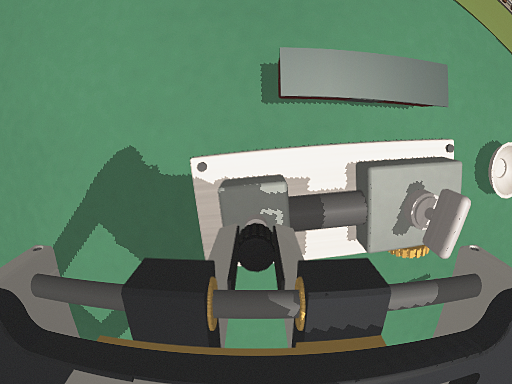

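```bash
python3 -m jog '0 0 0 0 0 0 0;0 0 0 0 0 0 0;0 0 0 0 0 0 0;-0.005 0 0 0 0 0 0;-0.04 0 0 0 0 0 0;-0.04 0 0 0 0 0 0;0 0.043 -0.005 0 0 0 0;0 0.043 -0.005 0 0 0 0' 
python3 -m jog '0 0.043 -0.004 0 0 0 0;0 0 0 0.14 0 0 0;0 0 0 0.14 0 0 0;0 0 0 0 0 0 0;0 0 0 0 0 0 0'
python3 - <<'E'
from h import *
s=st();d=optics.get_image("wrist");P=wcloud(d,s);cv2.imwrite("pics/w3.png",d["image"][:,:,::-1])
hi=(P[...,2]>.068)&(P[...,2]<.11)&(d["depth"]>0)
for c in [(.608,-.22),(.538,-.112)]:
    m=hi&(np.hypot(P[...,0]-c[0],P[...,1]-c[1])<.035)
    if m.sum()<20: print("none");continue
    print(m.sum(),P[m].mean(0),P[m].max(0),rect(P,m))
    t=m&(P[...,2]>P[m][:,2].max()-.005);print(rect(P,t))
d=optics.get_image("top");P=cloud(d)
for c in [(.608,-.22),(.538,-.112)]:
    m=(P[...,2]>.068)&(P[...,2]<.11)&(np.hypot(P[...,0]-c[0],P[...,1]-c[1])<.03)
    if m.sum()>9:print("top",m.sum(),P[m].mean(0))
E
```

```text
clock: 5.15
ee_pos: [0.5879, -0.1873, 0.185]
orientation: [[0.007, 0.438, -0.899], [-0.004, -0.899, -0.438], [-1.0, 0.006, -0.005]]
wrist_force: [0.0, -0.4, -0.3]
width: 0.0818
clock: 5.65
ee_pos: [0.6086, -0.2235, 0.1811]
orientation: [[0.001, 0.174, -0.985], [-0.001, -0.985, -0.174], [-1.0, 0.001, -0.001]]
wrist_force: [-0.4, 0.2, 0.6]
width: 0.0938
{'clock': 5.65, 'ee_pos': [0.609, -0.223, 0.181], 'orientation': [[0.001, 0.174, -0.985], [-0.001, -0.985, -0.174], [-1.0, 0.001, -0.001]], 'joint_pos': [-0.439, 0.319, 1.195, -0.0, 1.627, 0.957], 'wrist_force': [-0.415, 0.156, 0.61], 'width': 0.094}
621 [ 0.61150123 -0.22166152  0.09703432] [ 0.63032993 -0.21425497  0.10124533] ((609.0653686523438, -221.93701171875), (42.856075286865234, 9.611547470092773), 9.705869674682617)
((608.876220703125, -221.9846954345703), (42.460243225097656, 9.284404754638672), 10.18177604675293)
457 [ 0.54597925 -0.1120648   0.09240013] [ 0.55291717 -0.10094783  0.10007669] ((543.3248901367188, -109.38557434082031), (16.447025299072266, 22.477582931518555), 54.77708435058594)
((543.054931640625, -109.4822998046875), (15.540609359741211, 22.159137725830078), 56.30695724487305)
top 95 [ 0.53876318 -0.11222386  0.09677092]
```

View pics/w3.png

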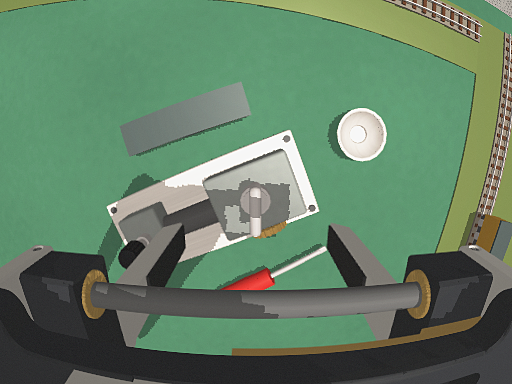

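```bash
python3 -m jog '0.04 0 0 0 0 0 0;0.03 0 0 0 0 0 0;0.019 -0.0005 0 0 0 0 0;0 0 0 0 0 0 0.5;0 0 0 0 0 0 1;0 0 0 0 0 0 1;0 0 0 0 0 0 1;0 0 0 0 0 0 1' 25
python3 -m jog '0 0 0 0 0 0 1;0 0 0 0 0 0 1;0 0 0 0 0 0 1;0 0 0 0 0 0 1;0 0 0 0 0 0 1;0 0 0 0 0 0 1'
python3 -c "from h import *;st()"
```

```text
clock: 6.55
ee_pos: [0.6091, -0.2231, 0.0931]
orientation: [[0.002, 0.171, -0.985], [-0.001, -0.985, -0.171], [-1.0, 0.002, -0.002]]
wrist_force: [-0.2, -0.4, 0.3]
width: 0.0577
clock: 7.15
ee_pos: [0.6084, -0.2229, 0.0914]
orientation: [[-0.0, 0.171, -0.985], [-0.001, -0.985, -0.171], [-1.0, 0.0, 0.0]]
wrist_force: [0.2, -3.9, -1.6]
width: 0.01
{'clock': 7.15, 'ee_pos': [0.608, -0.223, 0.091], 'orientation': [[-0.0, 0.171, -0.985], [-0.001, -0.985, -0.171], [-1.0, 0.0, 0.0]], 'joint_pos': [-0.438, 0.364, 1.317, -0.0, 1.46, 0.961], 'wrist_force': [0.155, -3.882, -1.601], 'width': 0.01}
```

```bash
python3 -m jog '0 0 0 0.1 0 0 1;0 0 0 0.12 0 0 1;0 0 0 0.12 0 0 1;0 0 0 0.12 0 0 1;0 0 0 0.12 0 0 1;0 0 0 0.12 0 0 1;0 0 0 0.12 0 0 1;0 0 0 0.12 0 0 1'
python3 -m jog '0 0 0 0.05 0 0 1;0 0 0 0.05 0 0 1;0 0 0 0.04 0 0 1;0 0 0 0 0 0 1;0 0 0 0 0 0 1'
python3 - <<'E'
from h import *
s=st();print(s["wrist_torque"],np.degrees(np.arctan2(s["orientation"][1][1],s["orientation"][0][1])))
d=optics.get_image("wrist");cv2.imwrite("pics/w4.png",d["image"][:,:,::-1])
E
```

```text
clock: 7.95
ee_pos: [0.6081, -0.2241, 0.0914]
orientation: [[-0.001, -0.699, -0.715], [-0.002, -0.715, 0.699], [-1.0, 0.002, -0.001]]
wrist_force: [-2.4, -3.3, 0.2]
width: 0.0102
clock: 8.45
ee_pos: [0.608, -0.2242, 0.0914]
orientation: [[-0.001, -0.788, -0.615], [-0.002, -0.615, 0.788], [-1.0, 0.002, -0.001]]
wrist_force: [-1.6, -4.9, -0.3]
width: 0.0098
{'clock': 8.45, 'ee_pos': [0.608, -0.224, 0.091], 'orientation': [[-0.001, -0.788, -0.615], [-0.002, -0.615, 0.788], [-1.0, 0.002, -0.001]], 'joint_pos': [-0.439, 0.364, 1.317, -0.003, 1.46, 2.04], 'wrist_force': [-1.627, -4.909, -0.331], 'width': 0.01}
[-0.81842779  0.3297294  -0.01620677] -142.0453472091148
```

View pics/w4.png

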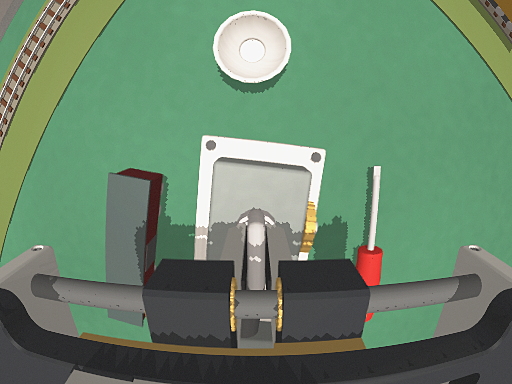

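The wing (about 255,245) is gripped and nearly along the unit, 6–7° short of the seat. I'll continue in small steps and watch for the stop.

```bash
C='import numpy as np;from station import arm;s=arm.get_state();o=s["orientation"];print(np.round(s["wrist_torque"],3),np.degrees(np.arctan2(o[1][1],o[0][1])),s["joint_pos"][5],s["width"])'
python3 -m jog '0 0 0 0.04 0 0 1;0 0 0 0.03 0 0 1;0 0 0 0 0 0 1;0 0 0 0 0 0 1' >/dev/null; python3 -c "$C"
python3 -m jog '0 0 0 0.03 0 0 1;0 0 0 0.02 0 0 1;0 0 0 0 0 0 1;0 0 0 0 0 0 1'>/dev/null; python3 -c "$C"
python3 -m jog '0 0 0 0.02 0 0 1;0 0 0 0.02 0 0 1;0 0 0 0 0 0 1;0 0 0 0 0 0 1'; python3 -c "$C"
```

```text
[-0.746  0.289 -0.017] -146.05372874147062 2.1099531892766685 0.009934225730386421
[-0.874  0.289  0.143] -148.8889538878813 2.159462358266685 0.009596357210560923
clock: 9.7
ee_pos: [0.6078, -0.2243, 0.0914]
orientation: [[-0.001, -0.876, -0.483], [-0.003, -0.483, 0.876], [-1.0, 0.003, -0.002]]
wrist_force: [-1.9, -5.2, -0.3]
width: 0.0102
[-0.896  0.303  0.407] -151.12762581631847 2.198687123949785 0.010245917488662708
```

```bash
python3 -m jog '0 0 0 -0.06 0 0 1;0 0 0 -0.12 0 0 1;0 0 0 -0.12 0 0 1;0 0 0 -0.12 0 0 1;0 0 0 -0.12 0 0 1;0 0 0 -0.12 0 0 1;0 0 0 -0.12 0 0 1;0 0 0 -0.12 0 0 1'
python3 -m jog '0 0 0 -0.12 0 0 1;0 0 0 -0.12 0 0 1;0 0 0 -0.12 0 0 1;0 0 0 -0.12 0 0 1;0 0 0 -0.12 0 0 1;0 0 0 -0.08 0 0 1;0 0 0 0 0 0 1;0 0 0 0 0 0 1'
python3 - <<'E'
from h import *
s=st();print(s["wrist_torque"],np.degrees(np.arctan2(s["orientation"][1][1],s["orientation"][0][1])))
d=optics.get_image("wrist");cv2.imwrite("pics/w5.png",d["image"][:,:,::-1])
d=optics.get_image("top");P=cloud(d);cv2.imwrite("pics/t5.png",d["image"][:,:,::-1])
c=(.54,-.112);m=(P[...,2]>.068)&(P[...,2]<.11)&(np.hypot(P[...,0]-c[0],P[...,1]-c[1])<.02);print(m.sum(),P[m].mean(0) if m.any() else 0)
for c in("top","scene"):
  if c=="scene":optics.get_image(c)
  for n in ["cap_grip","boxcar","screwdriver_grip","dish"]:
        print(c,n,[(np.round(r["xyz"],3).tolist(),round(r["confidence"],2)) for r in search_frame(n,c)[:2]])
E
```

```text
clock: 10.5
ee_pos: [0.6084, -0.2234, 0.0914]
orientation: [[0.0, -0.162, -0.987], [-0.001, -0.987, 0.162], [-1.0, 0.001, -0.0]]
wrist_force: [-1.1, -2.9, -1.1]
width: 0.0099
clock: 11.3
ee_pos: [0.6083, -0.2225, 0.0914]
orientation: [[-0.0, 0.489, -0.872], [0.0, -0.872, -0.489], [-1.0, -0.0, 0.0]]
wrist_force: [-1.1, -1.8, 0.1]
width: 0.0101
{'clock': 11.3, 'ee_pos': [0.608, -0.223, 0.091], 'orientation': [[-0.0, 0.489, -0.872], [0.0, -0.872, -0.489], [-1.0, -0.0, 0.0]], 'joint_pos': [-0.438, 0.364, 1.317, 0.0, 1.461, 0.622], 'wrist_force': [-1.07, -1.831, 0.121], 'width': 0.01}
[-0.29824641  0.18714782  0.05120112] -60.734042963695195
94 [ 0.53870684 -0.11227166  0.09682635]
top cap_grip [([0.538, -0.111, 0.1], 0.55)]
top boxcar [([0.675, -0.138, 0.052], 0.67)]
top screwdriver_grip []
top dish []
scene cap_grip [([0.544, -0.107, 0.088], 0.55)]
scene boxcar [([0.673, -0.13, 0.048], 0.59)]
scene screwdriver_grip [([0.489, -0.23, 0.017], 0.58)]
scene dish [([0.693, -0.335, 0.013], 0.6)]
```

View pics/w5.png

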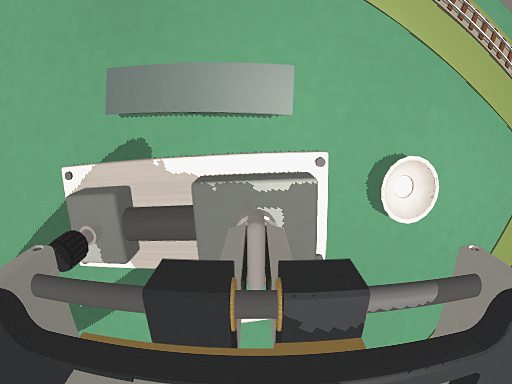

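```bash
python3 -m jog '0 0 0 -0.02 0 0 1;0 0 0 0 0 0 1;0 0 0 0 0 0 1;0 0 0 0 0 0 1;0 0 0 0 0 0 1'; python3 -c "from h import *;s=st();print(s['qd']);print(ticket.sign_off())"
```

```text
clock: 12.35
ee_pos: [0.6083, -0.2225, 0.0914]
orientation: [[-0.0, 0.507, -0.862], [0.0, -0.862, -0.507], [-1.0, -0.0, 0.0]]
wrist_force: [-2.6, 0.1, 0.2]
width: 0.0099
{'clock': 12.35, 'ee_pos': [0.608, -0.223, 0.091], 'orientation': [[-0.0, 0.507, -0.862], [0.0, -0.862, -0.507], [-1.0, -0.0, 0.0]], 'joint_pos': [-0.438, 0.364, 1.317, 0.0, 1.461, 0.601], 'wrist_force': [-2.598, 0.125, 0.246], 'width': 0.01}
[-0.00038235  0.00121228 -0.00088536  0.00076114  0.00049229 -0.00012807]
the job is handed in; nothing more can be done
None
```

The job is handed in at about 12.4 s. Sign-off gives no verdict, so this rests on my own checks.

- **Lock cap:** I pulled it straight up 14 mm. Afterwards its surface read about 97 mm, against about 83 mm before, and it was still up after the screw work.
- **Seating:** I gripped the wing at 25 N and turned it clockwise. The wrist torque rose from about 0 to 0.4 N m around the angle where the wing lies along the unit, and I held it there for more than 0.2 s.
- **Back-off:** I turned it back a quarter turn. By the tool's angle the screw stands at about 1.55 rad. The wing is still gripped (opening 9.9 mm), the tool is within about 1 mm of my estimate of the wing's axis, and joint speeds are about zero.
- **Bystanders:** In the scene camera's last picture the boxcar, screwdriver and dish were each within about 4 mm of their starting readings. The top camera's last picture found the boxcar but missed the screwdriver and dish.

I inferred both screw angles from the tool's angle and the torque, since the joint itself can't be read.

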